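Put the swab rod away in the inclined vial and close the cover

TASK

Take the plain swab rod (the one whose thin shank runs right up to its head) out of the upright rack, push it gently down into the narrow mouth of the vial in the inclined station until its head sits fully home, then slide the station's flat cover fully shut over it. The vial can sit a little to either side of the middle of its bay, so find its mouth before you push; leave the rod with the thick collar in the rack and do not disturb the small bottle, the stopwatch and the flat tape roll near by.

Things in the scene. Friction and masses are not known exactly. Their poses are not given: they have to be found in the camera images.
- swab: the swab rod: steel shank 8 mm in diameter, 60 mm long, foot bevelled; then a white round head 16 mm in diameter, 28 mm tall. Origin at the foot, z along the rod towards the head (head from z = 60 to 88 mm). At the start it stands upright in one of the two rack holes, 40 mm deep, its head 20 mm clear of the rack's top. Grasp the head.
- swab_tip (a point): the foot of the swab rod's shank (the end that goes into the vial)
- collared_rod: the other rod in the rack: same head and shank, but with a thick collar, 14 mm in diameter and 16 mm tall, right under the head; it stays where it is. Origin at the foot, z up to the head.
- rod_rack: fixed grey block 50 x 126 x 50 mm with two upright blind holes 40 mm deep, 35 mm to either side of its middle along its y axis; origin under its centre. Which rod is in which hole varies.
- deck: inclined bay of the fixed vial station, leaning 30 degrees: z, the way out of the vial, points up and towards the robot; y runs along the bay, x up the slope. Origin mid-bay on the white vial plate's top, 88 mm above the table. Side walls: inner faces x = -25 and +25 mm, outer -33 and +33, up to z = 41, from y = -168 to +48 mm; open at both ends.
- bay_mid (a point): the deck's origin. The vial's round mouth (10 mm bore, 2 mm bevel) lies in the plate's top at deck x = 0, anywhere from y = -12 to +12 mm: clamped there, its place is not reported, look or feel for it. Bore straight along deck -z, 14 mm through the plate, on into the wider glass vial, 65 mm deep in all. Plate level at z = 0, 80 mm along y. The rod is home when its head rests on the plate.
- cover (a joint): how far the flat sliding cover is open, m: 0 = fully shut (cover centred over the bay's middle, covering y = -35 to +35 mm), 0.13 = fully open; opening moves it along the deck's -y. Its underside is 32.5 mm above the vial plate, so it passes over a rod that is home (28 mm head) and strikes one that is not. It stays where it is left, friction about 2 N.
- cover_tab (a point): the middle of the upper edge of the cover's upright push tab: 44 mm along deck x, 10 mm thick along deck y, standing 21 mm above the cover's top face (tab from deck z = 36.5 to 57.5 mm); moves with the cover
- bottle_amber: small amber bottle, 37 mm round, 95 mm tall, bystander; origin under its centre
- stopwatch: black stopwatch 70 x 58 x 17 mm lying flat, bystander; origin under its centre
- tape_roll_3: flat roll of tape 92 mm round, 18 mm high, bystander; origin under its centre

How it is judged:
On the way, in this order (a step that is already met when the one before it is completed fails the run):
1. the swab rod is home in the vial while the cover is still open (z of swab_tip in the frame of deck below -0.0565 m and x of swab_tip in the frame of deck between -0.004 and 0.004 m and y of swab_tip in the frame of deck between -0.0165 and 0.0165 m and angle between the z axis of swab and the z axis of deck, either way round below 0.1 rad and value of joint cover above 0.08 m), for 0.2 s.
2. the cover is slid shut over the seated rod (z of swab_tip in the frame of deck below -0.0565 m and x of swab_tip in the frame of deck between -0.004 and 0.004 m and y of swab_tip in the frame of deck between -0.0165 and 0.0165 m and angle between the z axis of swab and the z axis of deck, either way round below 0.1 rad and value of joint cover below 0.004 m), for 0.2 s.
At the end, for the whole second after the job is handed in: Swab rod in the vial: foot at least 56.5 mm below the vial plate (home is 60), within 4 mm of the bay's x = 0 and 16.5 mm of its y = 0, parallel to the vial within 0.1 rad, at rest; cover shut to within 4 mm; collared rod within 20 mm of where it stood (all of step 2 and linear speed of swab below 0.02 m/s and distance of collared_rod from where it was at the start of the episode below 0.02 m); the robot touches nothing.
It fails at once if the collared rod is pulled from its place (more than 20 mm) (distance of collared_rod from where it was at the start of the episode above 0.02 m).
It fails at once if the swab rod is forced against the station or vial with more than 50 N (contact force between swab and deck above 50 N).
It fails at once if the bottle amber is moved more than 30 mm (distance of bottle_amber from where it was at the start of the episode above 0.03 m).
It fails at once if the stopwatch is moved more than 30 mm (distance of stopwatch from where it was at the start of the episode above 0.03 m).
It fails at once if the tape roll is moved more than 30 mm (distance of tape_roll_3 from where it was at the start of the episode above 0.03 m).
It also fails if it takes over 64 s, if anything falls off the work surface, if the arm or the gripper's body presses on something with over 40 N, if the wrist force passes 120 N, or if a joint passes its speed limit or range.

ROBOT

A 6-joint arm with a two-finger parallel gripper is mounted at the origin on a cart in front of the work surface, level with it; the furniture and walls round the work are solid. World frame = base frame: x ahead of the robot, y to its left, z up, the work surface at z = 0. Lengths are in m, angles in rad, forces in N, time in s.
With the tool pointing down it reaches from about 0.25 to 0.725 m from the base axis. Payload 4 kg.
Tool frame: the origin (TCP) lies on the centre line of the jaws, within the pads' length; the fingertips stand 22 mm ahead of it and the grasp point (between the pads) lies 3 mm ahead of it (bot.tip_reach is the distance from the TCP to the fingertips, in m); z points along the fingers, y is the line along which they close (so a half turn about z gives the same grasp; the last joint's range is limited). The gripper opens to 85 mm and grips with 20 to 120 N. Pads are 22 mm wide; open, the fingers measure 114 mm over their backs; the gripper's body (76 mm by 85 mm) begins 54 mm behind the grasp point. The pads swing forward as they close: fully open they stand 13 mm farther back than shut.
Start: joints at [1.221, 0.241, 0.005, 1.335, 0, 1.571], TCP at [0.171, 0.47, 0.253] pointing down, gripper open.
Joint ranges: [-2.72, 2.72], [-1.05, 1.87], [-1.09, 1.28], [-1.99, 2.15], [-1.42, 1.44], [-3.14, 3.14]. Speed limits (rad/s): [2.79, 2.79, 3.14, 3.14, 3.14, 3.14].

INTERFACE

Orientations are given as a unit quaternion [x, y, z, w].
In Python, from workcell import bot gives the robot as it stands. The module is installed in compiled form; this text tells all that it offers.
- The arm moves only by the tool apply_moves, never from a script. Its argument "commands" is a list of rows, each a list of 4 numbers: the shift along the tool's x, y, z scaled (see below), then the turn about the tool's z scaled (see below). In form: [[tx, ty, tz, roll], ...]. A call has exactly 5 rows; each row shifts and turns the commanded pose from where the row before left it, along the tool's axes as they then stand; what a row does not reach is not made up. The controller multiplies each number of a shift by 20 mm and each number of a turn by 60 degrees. A row lasts 1/12 s, in which the tool goes at most 41.7 mm and 7.16 degrees, less where a joint would pass 70% of its speed; a pose out of reach is approached as far as the arm can. A call with a number of a shift or a turn outside -1 to 1 is refused whole. A call with a gripper value outside its range is refused whole. "claw" is the closure, from 0 (fully open) to 1 (shut), set as the call begins (left out, the last holds). The fingers move at their own pace and stop on an object; the grip force is fixed at half the most. Time passes only in rows, so rows that do not move let the fingers close, or fill a call up. It gives the time, the measured TCP pose, the force, the opening and the grip force at its end, in the units of the state.
- bot.get_obs(): the state, without advancing time (a new reading comes with each control period).
- bot.camera(name): name is "side" or "top"; returns a dict with "image" (420x560x3 uint8, blue, green, red), "camera_matrix" (3x3 intrinsics, pixels), "R" (3x3) and "t" (3): a world point X has camera coordinates R X + t. Camera axes: x right, y down, z forward; pixel columns grow to the right and rows downward; lengths in m; the calibration is good to about 2 mm. A picture is of the moment at which its call begins. There is no depth.
- bot.job_done(): hands the job in; it is judged then, once.
The state is a dict: "clock": time; "joint_pos": joint angles; "joint_vel": joint speeds; "tau": joint torques, N m; "eef_pos": TCP position; "tool_rot": TCP orientation; "ft_force": force on the tool from outside, world axes, zero at the start; "ft_torque": the same for the moment, N m; "grip_width": finger opening in m; "grasp_force": force on a finger pad.
Only numpy, scipy, OpenCV 4.12 (cv2) and the standard library are available. Lean on these libraries where they do the work, as an engineer would, in place of code of your own. Each camera call takes 0.05 s, during which the arm holds its last target. There are 200 camera calls.

## Working session

There is one attempt and no reset: what is moved stays moved. The work goes in short steps, Python scripts to look and compute and a tool call to move; the robot and the scene stay as the last step left them, time stands still between calls to the robot, and variables do not carry over. Pictures are saved under pics/ and viewed, at most 10 in all, crops included, and the job is handed in when it is done.

Besides the shell and the picture viewer there is one more tool, called after ">>>" as name(argument=value, ...) on one line, values as JSON. apply_moves: Moves the arm, as the interface text tells. Shifts and turns lie within -1 to 1; 1 stands for 20 mm of shift or 60 degrees of turn. Its arguments: {"type":"object","properties":{"commands":{"type":"array","items":{"type":"array","items":{"type":"number","minimum":-1,"maximum":1}}},"claw":{"type":"number"}},"required":["commands"]}

```bash
mkdir -p pics; python3 - <<'E'
from workcell import bot
import cv2
o=bot.get_obs();print({k:o[k] for k in('clock','eef_pos','tool_rot','grip_width','ft_force')}, bot.tip_reach)
for n in('side','top'):
    c=bot.camera(n);cv2.imwrite(f'pics/{n}0.png',c['image']);print(n,c['camera_matrix'],c['R'],c['t'])
E
```

```text
{'clock': 0.0, 'eef_pos': array([0.17117029, 0.46917668, 0.2524298 ]), 'tool_rot': array([ 1.74001508e-01,  9.84744860e-01, -1.00375749e-03, -1.67270381e-04]), 'grip_width': 0.08522677398710761, 'ft_force': array([-1.07076046, -0.14524182, -0.45344019])} 0.022
side [[545.24467618   0.         279.54669981]
 [  0.         545.24467618 215.35694366]
 [  0.           0.           1.        ]] [[ 0.84697864 -0.53128348  0.01910606]
 [-0.19709402 -0.34718163 -0.91685269]
 [ 0.49374196  0.77278896 -0.39876823]] [-0.40188953  0.22675821  0.68760836]
top [[403.66837564   0.         276.2588684 ]
 [  0.         403.66837564 212.08030334]
 [  0.           0.           1.        ]] [[-0.00550602 -0.9999685  -0.00571619]
 [-0.99903312  0.00575002 -0.04358623]
 [ 0.04361773  0.00547068 -0.99903332]] [0.10092353 0.53339033 0.93115285]
```

View pics/side0.png

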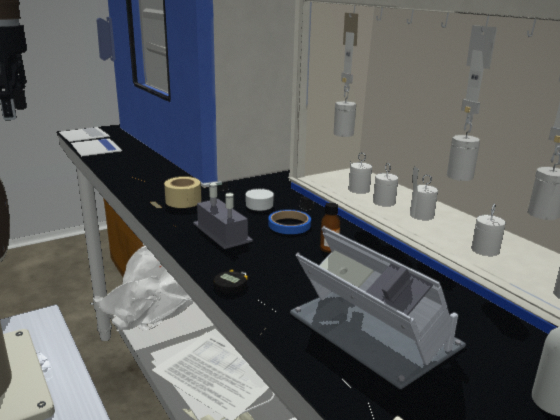

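View pics/top0.png

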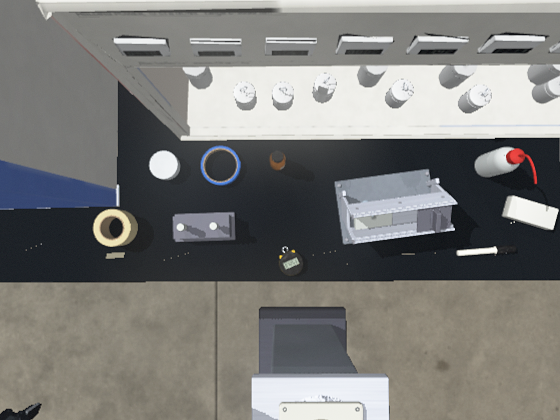

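```bash
python3 - <<'E'
import cv2,numpy as np
s=cv2.imread('pics/side0.png');t=cv2.imread('pics/top0.png')
a=cv2.resize(s[170:260,180:280],(400,360),interpolation=3)
b=cv2.resize(s[220:370,290:470],(400,333),interpolation=3)
c=cv2.resize(t[160:250,325:465],(800,514)[:2],interpolation=3)
d=cv2.resize(t[200:255,165:245],(400,275),interpolation=3)
cv2.imwrite('pics/c1.png',np.vstack([np.hstack([a[:333],b]),np.hstack([d[:260],np.zeros((260,400,3),np.uint8)])]))
cv2.imwrite('pics/c2.png',c)
E
```

```text
(no output)
```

View pics/c1.png

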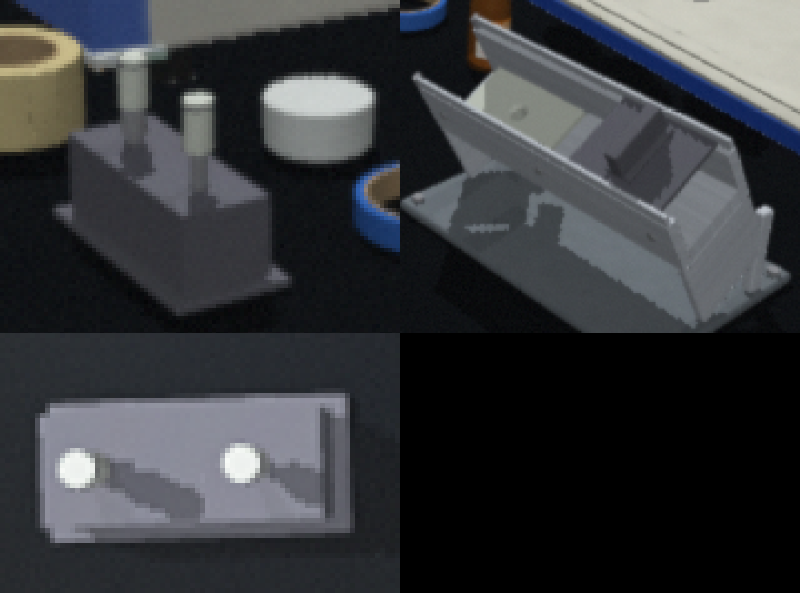

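View pics/c2.png

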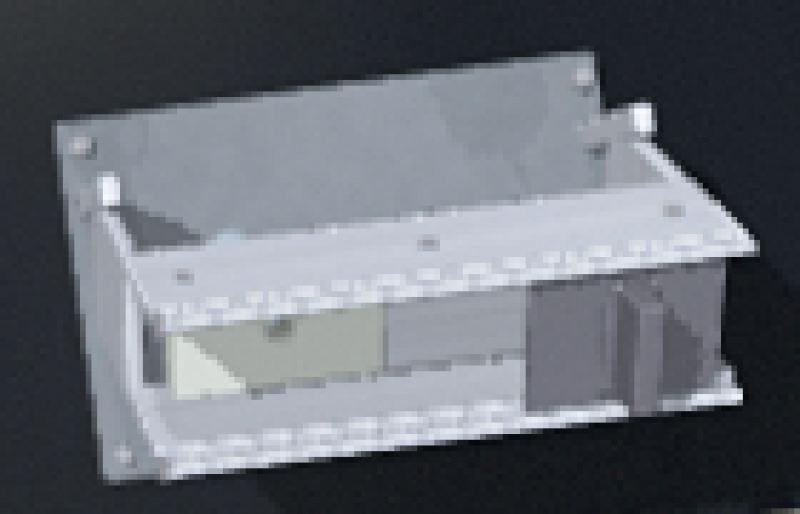

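```bash
cat > h.py <<'E'
import numpy as np,cv2
from scipy.optimize import least_squares
from scipy.spatial.transform import Rotation as Ro
K={'side':np.array([[545.245,0,279.547],[0,545.245,215.357],[0,0,1]]),'top':np.array([[403.668,0,276.259],[0,403.668,212.08],[0,0,1]])}
R={'side':np.array([[0.84697864,-0.53128348,0.01910606],[-0.19709402,-0.34718163,-0.91685269],[0.49374196,0.77278896,-0.39876823]]),
'top':np.array([[-0.00550602,-0.9999685,-0.00571619],[-0.99903312,0.00575002,-0.04358623],[0.04361773,0.00547068,-0.99903332]])}
T={'side':np.array([-0.40188953,0.22675821,0.68760836]),'top':np.array([0.10092353,0.53339033,0.93115285])}
def proj(n,X):
    p=(np.atleast_2d(X)@R[n].T+T[n])@K[n].T; return p[:,:2]/p[:,2:]
def tri(ps,x0=(.4,0,.1)):   # ps: [(cam,u,v)]
    f=lambda X:np.concatenate([proj(n,X)[0]-(u,v) for n,u,v in ps])
    s=least_squares(f,x0);return s.x,s.fun
def ray_plane(n,u,v,p0,nrm):
    d=R[n].T@np.linalg.solve(K[n],[u,v,1]);c=-R[n].T@T[n]
    return c+d*((p0-c)@nrm)/(d@nrm)
def deckR(yaw): return Ro.from_euler('z',yaw).as_matrix()@Ro.from_euler('y',-30,degrees=True).as_matrix()
E
python3 - <<'E'
from h import *
import json
c2=lambda x,y:('top',325+x/5.714,160+y/5.714)
cb=lambda x,y:('side',290+(x-400)/2.222,220+y/2.222)
pts=[((-33,48,41),c2(165,478)),((-33,-168,41),c2(742,402)),((25,48,41),c2(168,330)),((25,-168,41),c2(757,252)),
((-29,48,41),cb(415,76)),((-29,-168,41),cb(672,218)),((29,48,41),cb(475,17)),((29,-168,41),cb(735,140))]
def w(p,d): return np.array(p[:2]+np.array([0]) if 0 else [p[0],p[1],.088])+deckR(p[2])@(np.array(d)/1000)
f=lambda p:np.concatenate([proj(q[0],w(p,d))[0]-q[1:] for d,q in pts])
s=least_squares(f,[.45,-.25,0]);p=s.x;print('deck',p,np.degrees(p[2]));print(s.fun.reshape(-1,2).round(1))
D=deckR(p[2]);o=np.array([p[0],p[1],.088])
for q in(c2(278,328),cb(518,113)): print('mouth deck mm',D.T@(ray_plane(*q,o,D[:,2])-o)*1000)
for n,t,sd in(('plain',(213,226),(229.5,194.3)),('coll',(180.4,227),(213,183.3))): print(n,tri([('top',*t),('side',*sd)]),ray_plane('top',*t,np.array([0,0,.098]),np.array([0,0,1.])))
np.save('deck.npy',p)
out=[]
ims={n:cv2.resize(cv2.imread(f'pics/{n}0.png'),None,fx=4,fy=4,interpolation=3) for n in K}
for n in K:
    im=ims[n]
    def L(a,b,c):
        q=(proj(n,[w(p,a),w(p,b)])*4+2).astype(int);cv2.line(im,tuple(map(int,q[0])),tuple(map(int,q[1])),c,1)
    for x in(-33,-25,25,33): L((x,48,41),(x,-168,41),(0,0,255))
    for x in(-25,25): L((x,40,0),(x,-40,0),(0,255,0))
    for y in(-40,40): L((-25,y,0),(25,y,0),(0,255,0))
    L((0,-12,0),(0,12,0),(255,0,0))
cv2.imwrite('pics/f1.png',ims['side'][215*4:350*4,290*4:470*4]);cv2.imwrite('pics/f2.png',ims['top'][160*4:255*4,325*4:465*4])
E
```

```text
deck [ 0.51739392 -0.10469112  0.12654002] 7.250209302242161
[[-0.6  0.1]
 [ 0.8 -0.2]
 [-2.   1.8]
 [ 0.7  1.4]
 [ 1.5 -1.4]
 [ 0.9 -0.9]
 [-0.4 -0.6]
 [ 0.1  1.1]]
mouth deck mm [-2.44508131e-01 -6.55203475e+00 -2.65323437e-14]
mouth deck mm [-2.11753347e+00 -5.77920420e+00 -7.54001303e-14]
plain (array([0.50134506, 0.23201444, 0.09700173]), array([-0.01780156,  0.03314076,  0.03492934,  0.00192563])) [0.50140519 0.23181453 0.098     ]
coll (array([0.49925041, 0.30122058, 0.09821382]), array([-0.10126551,  0.19714891,  0.21580028,  0.0175229 ])) [0.49966896 0.30105949 0.098     ]
```

View pics/f1.png

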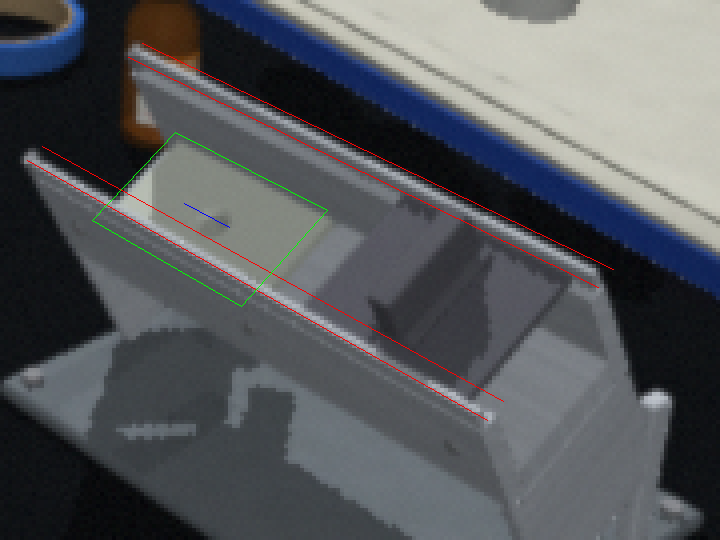

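View pics/f2.png

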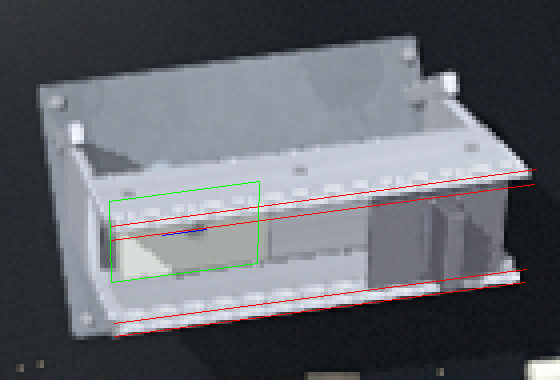

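```bash
python3 - <<'E'
from h import *
z=np.array([0,0,1.])
print(ray_plane('side',343.8,269.1,z*.088,z),ray_plane('top',373.7,217.3,z*.088,z))
p=np.load('deck.npy');D=deckR(p[2]);o=np.array([p[0],p[1],.088])
print('fit x=0 pts',[(o+D@[0,y,0]).round(4) for y in(-.0065,-.004,0)])
E
```

```text
[ 0.51935015 -0.10836591  0.088     ] [ 0.51822717 -0.11129405  0.088     ]
fit x=0 pts [array([ 0.5182, -0.1111,  0.088 ]), array([ 0.5179, -0.1087,  0.088 ]), array([ 0.5174, -0.1047,  0.088 ])]
```

>>> apply_moves(commands=[[0,0,0,-0.0717],[0,0,0,-0.0717],[0,0,0,-0.0717],[0,0,0,-0.0717],[0,0,0,-0.0717]], claw=0.6)

```text
clock: 0.52
eef_pos: [0.1712, 0.4693, 0.2527]
tool_rot: [-0.015, 1.0, -0.001, -0.0]
ft_force: [-0.5, 0.3, -0.6]
grip_width: 0.034
grasp_force: 0.0
```

>>> apply_moves(commands=[[-1,-0.6,0,0],[-1,-0.6,0,0],[-1,-0.6,0,0],[-1,-0.6,0,0],[-1,-0.6,0,0]])

```text
clock: 0.93
eef_pos: [0.2735, 0.4115, 0.2528]
tool_rot: [-0.013, 1.0, -0.0, -0.0]
ft_force: [0.5, 0.4, -0.3]
grip_width: 0.0337
grasp_force: 0.0
```

>>> apply_moves(commands=[[-1,-0.8,0,0],[-1,-0.8,0,0],[-1,-0.8,0,0],[-1,-0.8,0,0],[-1,-0.8,0,0]])

```text
clock: 1.35
eef_pos: [0.3755, 0.3338, 0.2528]
tool_rot: [-0.013, 1.0, -0.0, -0.0]
ft_force: [0.3, 0.6, 0.1]
grip_width: 0.0341
grasp_force: 0.0
```

```bash
cat >> h.py <<'E'
def go(tx,ty,tz=None):
    "tool-frame remaining displacement (mm) to a world target"
    from workcell import bot
    o=bot.get_obs();M=Ro.from_quat(o['tool_rot']).as_matrix();p=np.array(o['eef_pos'])
    d=np.array([tx,ty,p[2] if tz is None else tz])-p
    print('t',round(o['clock'],2),'p',p.round(4),'yangle',round(np.degrees(np.arctan2(M[1,1],M[0,1])),2),'tilt',round(np.degrees(np.arccos(-M[2,2])),2),'w',round(o['grip_width'],4),'F',np.round(o['ft_force'],1),'go/20mm',(M.T@d*50).round(3))
E
python3 -c "
from h import *;go(.5014,.2319,.102)"
```

```text
t 1.35 p [0.3755 0.3338 0.2528] yangle 91.47 tilt 0.06 w 0.0341 F [0.3 0.6 0.1] go/20mm [-6.168 -5.249  7.54 ]
```

>>> apply_moves(commands=[[-1,-0.85,0,0],[-1,-0.85,0,0],[-1,-0.85,0,0],[-1,-0.85,0.2,0],[-1,-0.85,0.4,0]])

```text
clock: 1.77
eef_pos: [0.4782, 0.2517, 0.2417]
tool_rot: [-0.013, 1.0, 0.0, 0.001]
ft_force: [-0.2, 0.8, -0.2]
grip_width: 0.0338
grasp_force: 0.0
```

>>> apply_moves(commands=[[-0.6,-0.5,0.5,0],[-0.57,-0.5,0.7,0],[0,0,1,0],[0,0,0.5,0],[0,0,0,0]])

```text
clock: 2.18
eef_pos: [0.499, 0.232, 0.184]
tool_rot: [-0.013, 1.0, -0.001, -0.003]
ft_force: [-0.4, -1.8, 0.0]
grip_width: 0.0343
grasp_force: 0.0
```

```bash
python3 - <<'E'
from h import *
go(.5014,.2319,.102)
from workcell import bot
for n in K: cv2.imwrite(f'pics/{n}1.png',bot.camera(n)['image'])
s=cv2.resize(cv2.imread('pics/side1.png')[130:260,170:290],None,fx=4,fy=4,interpolation=3)[:520,:400]
t=cv2.resize(cv2.imread('pics/top1.png')[180:260,160:250],None,fx=4.4,fy=4.4,interpolation=3)
t=cv2.copyMakeBorder(t,0,520-t.shape[0],0,0,0)
cv2.imwrite('pics/g1.png',np.hstack([s,t]))
E
```

```text
t 2.18 p [0.499 0.232 0.184] yangle 91.44 tilt 0.4 w 0.0343 F [-0.4 -1.8  0. ] go/20mm [-1.480e-01  1.000e-03  4.099e+00]
```

View pics/g1.png

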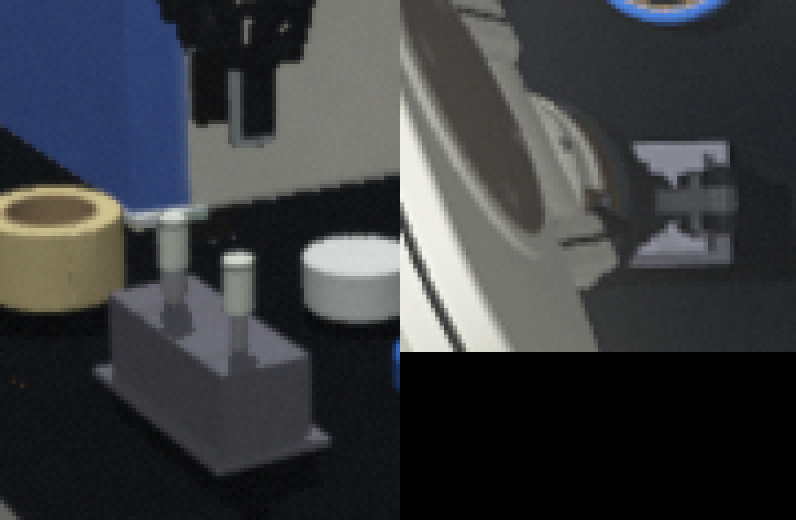

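>>> apply_moves(commands=[[-0.12,0,0.9,0],[0,0,0.9,0],[0,0,0.8,0],[0,0,0.6,0],[0,0,0.4,0]])

```text
clock: 2.7
eef_pos: [0.5031, 0.2338, 0.1153]
tool_rot: [-0.013, 1.0, 0.0, 0.0]
ft_force: [-0.7, -0.2, -0.6]
grip_width: 0.034
grasp_force: 0.0
```

```bash
python3 -c "
from h import *;go(.5014,.2319,.102)"
```

```text
t 2.7 p [0.5031 0.2338 0.1153] yangle 91.54 tilt 0.03 w 0.034 F [-0.7 -0.2 -0.6] go/20mm [ 0.089 -0.093  0.667]
```

Lag shows; settle, then correct and close.

>>> apply_moves(commands=[[0.09,-0.09,0.3,0],[0,0,0.2,0],[0,0,0,0],[0,0,0,0],[0,0,0,0]])

```text
clock: 3.12
eef_pos: [0.5021, 0.2316, 0.1062]
tool_rot: [-0.013, 1.0, 0.0, 0.001]
ft_force: [0.1, 0.6, -0.1]
grip_width: 0.0343
grasp_force: 0.0
```

```bash
python3 -c "
from h import *;go(.5014,.2319,.102)"
```

```text
t 3.12 p [0.5021 0.2316 0.1062] yangle 91.47 tilt 0.1 w 0.0343 F [ 0.1  0.6 -0.1] go/20mm [0.037 0.015 0.211]
```

>>> apply_moves(commands=[[0.03,0,0.2,0],[0,0,0,0],[0,0,0,0],[0,0,0,0],[0,0,0,0]])

```text
clock: 3.53
eef_pos: [0.501, 0.2313, 0.1014]
tool_rot: [-0.013, 1.0, 0.0, 0.0]
ft_force: [0.2, -0.8, -0.1]
grip_width: 0.0342
grasp_force: 0.0
```

>>> apply_moves(commands=[[0,0,0,0],[0,0,0,0],[0,0,0,0],[0,0,0,0],[0,0,0,0]], claw=1)

```text
clock: 3.95
eef_pos: [0.5011, 0.2316, 0.1015]
tool_rot: [-0.013, 1.0, 0.0, 0.0]
ft_force: [0.5, 0.7, 0.6]
grip_width: 0.0125
grasp_force: 58.5
```

>>> apply_moves(commands=[[0,0,0,0],[0,0,0,0],[0,0,0,0],[0,0,0,0],[0,0,-0.2,0]])

```text
clock: 4.37
eef_pos: [0.5006, 0.2315, 0.1046]
tool_rot: [-0.013, 1.0, 0.0, -0.001]
ft_force: [1.1, 2.4, -2.8]
grip_width: 0.0122
grasp_force: 58.4
```

>>> apply_moves(commands=[[0,0,-0.5,0],[0,0,-0.5,0],[0,0,-0.5,0],[0,0,-0.5,0],[0,0,-0.5,0]])

```text
clock: 4.78
eef_pos: [0.501, 0.2308, 0.1568]
tool_rot: [-0.013, 1.0, -0.0, 0.0]
ft_force: [1.1, -0.7, -0.5]
grip_width: 0.0119
grasp_force: 58.7
```

```bash
python3 -c "
from h import *;go(.5514,.2319,.130)"
```

```text
t 4.78 p [0.501  0.2308 0.1568] yangle 91.45 tilt 0.06 w 0.0119 F [ 1.1 -0.7 -0.5] go/20mm [-2.521 -0.005  1.34 ]
```

>>> apply_moves(commands=[[-0.5,0,0,0],[-0.5,0,0,0],[-0.5,0,0,0],[-0.5,0,0,0],[-0.25,0,0,0]])

```text
clock: 5.2
eef_pos: [0.5471, 0.2321, 0.1562]
tool_rot: [-0.012, 1.0, -0.0, 0.001]
ft_force: [-0.4, -0.3, -0.9]
grip_width: 0.0122
grasp_force: 58.7
```

>>> apply_moves(commands=[[0,0,0.4,0],[0,0,0.4,0],[0,0,0.4,0],[0,0,0.3,0],[0,0,0.2,0]])

```text
clock: 5.62
eef_pos: [0.5446, 0.2321, 0.1196]
tool_rot: [-0.013, 1.0, -0.001, -0.001]
ft_force: [0.4, -0.8, -0.5]
grip_width: 0.0121
grasp_force: 58.7
```

>>> apply_moves(commands=[[0,0,0,0],[0,0,0,0],[0.2,0,0,0],[0.2,0,0,0],[0.2,0,0,0]])

```text
clock: 6.03
eef_pos: [0.5337, 0.2322, 0.1217]
tool_rot: [-0.013, 1.0, 0.0, 0.0]
ft_force: [-0.1, -0.3, -0.2]
grip_width: 0.0127
grasp_force: 58.7
```

>>> apply_moves(commands=[[0.2,0,0,0],[0.2,0,0,0],[0.2,0,0,0],[0.2,0,0,0],[0.2,0,0,0]])

```text
clock: 6.45
eef_pos: [0.5163, 0.2323, 0.1223]
tool_rot: [-0.013, 1.0, 0.001, 0.003]
ft_force: [6.0, 0.7, -2.5]
grip_width: 0.0124
grasp_force: 58.5
```

```bash
python3 -c "
from h import *;go(.497,.2319,.1215)"
```

```text
t 6.45 p [0.5163 0.2323 0.1223] yangle 91.45 tilt 0.37 w 0.0124 F [ 6.   0.7 -2.5] go/20mm [0.966 0.006 0.036]
```

>>> apply_moves(commands=[[0.2,0,0,0],[0.2,0,0,0],[0.2,0,0,0],[0.2,0,0,0],[0.15,0,0,0]])

```text
clock: 6.87
eef_pos: [0.4974, 0.2317, 0.1226]
tool_rot: [-0.013, 1.0, 0.001, 0.003]
ft_force: [6.1, 1.2, -0.6]
grip_width: 0.0124
grasp_force: 58.5
```

>>> apply_moves(commands=[[0,0,0,0],[0,0,0,0],[0,0,0,0],[0,0,0,0],[0,0,0,0]])

```text
clock: 7.28
eef_pos: [0.4958, 0.2315, 0.122]
tool_rot: [-0.013, 1.0, 0.0, 0.001]
ft_force: [3.3, 0.6, 4.1]
grip_width: 0.0125
grasp_force: 58.5
```

```bash
python3 - <<'E'
from h import *
go(.497,.2319,.1215)
from workcell import bot
cv2.imwrite('pics/side2.png',bot.camera('side')['image']);cv2.imwrite('pics/top2.png',bot.camera('top')['image'])
E
```

```text
t 7.28 p [0.4958 0.2315 0.122 ] yangle 91.46 tilt 0.13 w 0.0125 F [3.3 0.6 4.1] go/20mm [-0.058  0.019  0.027]
```

>>> apply_moves(commands=[[-0.5,0,0,0],[0,0,-1,0],[0,0,-1,0],[0,0,-1,0],[0,0,-1,0]])

```text
clock: 7.8
eef_pos: [0.5022, 0.2305, 0.1999]
tool_rot: [-0.013, 1.0, -0.001, -0.004]
ft_force: [-0.0, -0.2, -0.1]
grip_width: 0.0123
grasp_force: 59.0
```

>>> apply_moves(commands=[[0,0,-0.5,-0.05],[0,0,0,-0.046],[0,0,0,0],[0,0,0,0],[0,0,0,0]])

```text
clock: 8.22
eef_pos: [0.5035, 0.2309, 0.2096]
tool_rot: [-0.063, 0.998, -0.001, -0.002]
ft_force: [-0.3, -0.3, -0.1]
grip_width: 0.0123
grasp_force: 59.0
```

```bash
python3 - <<'E'
from h import *
go(.497,.2319,.1215)
from workcell import bot
o=bot.get_obs();p=np.array(o['eef_pos'])
u=[]
for n in K:
    im=bot.camera(n)['image'];cv2.imwrite(f'pics/{n}3.png',im)
    c=proj(n,p-[0,0,.05])[0].astype(int);u.append(c)
    x,y=c-(50,65);print(n,x,y)
    u[-1]=cv2.resize(im[max(y,0):y+130,max(x,0):x+100],(400,520),interpolation=3)
cv2.imwrite('pics/g3.png',np.hstack(u))
E
```

```text
t 8.22 p [0.5035 0.2309 0.2096] yangle 97.18 tilt 0.27 w 0.0123 F [-0.3 -0.3 -0.1] go/20mm [0.294 0.095 4.408]
side 180 98
top 158 159
```

View pics/g3.png

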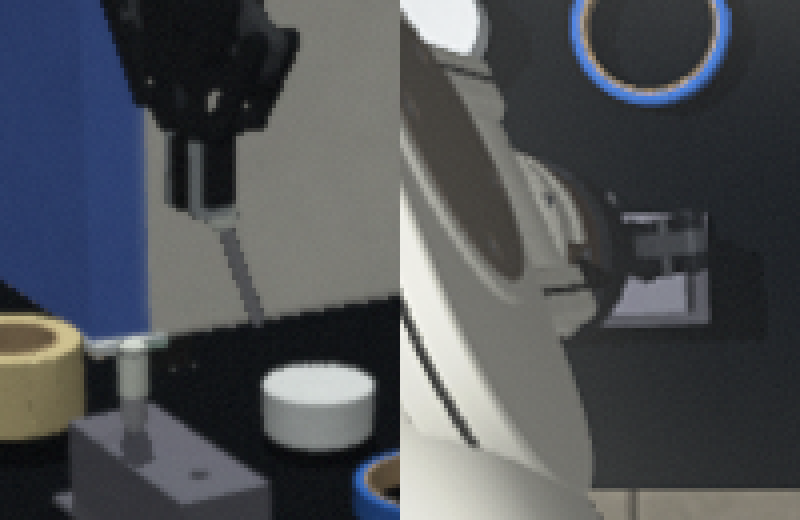

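```bash
python3 - <<'E'
from h import *
p=np.array([.5035,.2309,.2096]);a=np.radians(97.2);ny=np.array([np.cos(a),np.sin(a),0]);nx=np.array([np.sin(a),-np.cos(a),0])
P=[]
for u,v in((237,155.5),(244.75,179.25),(241.0,167.5)):
    X=ray_plane('side',u,v,p,ny);P.append(X);print('rel fwd,z mm',(X-p)@nx*1000,(X-p)[2]*1000)
d=P[1]-P[0];print('len',np.linalg.norm(d),'tilt',np.degrees(np.arctan2(d@nx,-d[2])))
# predicted pixel for ideal 30deg, foot 79 from contact centre at TCP-13mm
c=p-[0,0,.013]
for th in(25,28,30,32):
    t=np.radians(th);e=np.sin(t)*nx-np.cos(t)*np.array([0,0,1]);print(th,proj('side',[c+e*.019,c+e*.079]).round(1).tolist())
E
```

```text
rel fwd,z mm 16.128428554888618 -35.85345258940264
rel fwd,z mm 34.20108407852078 -88.39946227470902
rel fwd,z mm 25.329070510550075 -62.05566461406803
len 0.05556711267939143 tilt 18.980124446386743
25 [[233.5, 153.4], [244.4, 177.5]]
28 [[233.9, 153.1], [245.9, 176.3]]
30 [[234.1, 152.9], [246.9, 175.4]]
32 [[234.4, 152.7], [247.8, 174.5]]
```

```bash
python3 - <<'E'
from h import *
g=cv2.cvtColor(cv2.imread('pics/side3.png'),cv2.COLOR_BGR2GRAY).astype(float)
for r in range(150,186,1): print(r,g[r,228:254].astype(int))
E
```

```text
150 [ 86  91  90  76  61  62  73  85  91  97 107 113 122 124 125 125 124 121
 123 123 123 123 122 124 123 122]
151 [ 79  91  93  91  90  93  96  97 100 107 113  93 118 124 124 124 122 123
 123 124 123 123 123 123 124 123]
152 [ 78  93  99  90  96 106 111 112 115 120 115 104 120 124 124 122 123 123
 123 124 124 124 125 124 123 122]
153 [118 116 116  89 108 119 124 125 123 122 118 120 121 122 124 125 123 123
 123 123 124 124 123 125 123 123]
154 [123 124 121 117 115 115 119 118 119 115 111 121 121 123 122 123 123 121
 123 125 124 124 124 122 124 124]
155 [122 122 122 122 120 103 104 100  95  86  72 116 120 124 124 124 123 123
 123 123 124 123 124 123 124 124]
156 [121 121 122 122 122 118 116  84  81  80  82 117 122 120 124 121 123 124
 125 126 124 122 123 123 124 123]
157 [122 122 123 122 122 121 116  80  78  81  82 107 119 124 125 123 125 124
 126 124 124 123 123 124 124 125]
158 [124 120 121 121 120 122 117  77  76  80  81  75 118 121 125 123 125 126
 124 124 126 125 123 123 125 125]
159 [120 120 121 120 121 122 122 114  80  80  83  82 117 122 124 124 125 125
 124 125 124 124 125 123
[... 2039 characters left out ...]
3 112 109 112 103  91  86  80  52  70  77  56
  33  30  32  32  22  19  18  17]
179 [113 113 111 109 106  89  89  82  79  87  85  45  33  30  24  44  60  42
  20  18  19  16  19  17  19  18]
180 [89 87 80 80 84 43 32 29 29 30 31 21 16 18 19 21 22 21 19 18 17 19 18 18
 18 19]
181 [37 31 28 29 30 22 18 19 19 21 18 18 18 16 19 22 20 21 20 20 23 18 17 21
 17 21]
182 [20 16 17 22 19 19 20 17 20 19 17 18 16 17 20 18 19 16 17 17 19 19 18 19
 18 15]
183 [19 20 21 20 16 21 15 19 19 17 17 20 18 18 18 17 18 20 17 18 21 21 20 19
 18 20]
184 [18 21 18 18 18 17 19 19 19 19 18 21 20 17 21 20 20 18 21 19 22 19 17 19
 20 19]
185 [19 18 18 14 17 18 20 19 17 21 17 19 16 18 18 18 20 21 20 17 22 19 17 21
 19 16]
```

>>> apply_moves(commands=[[-0.7,0,0,0],[-0.4,0,0.8,0],[0,0,1,0],[0,0,1,0],[0,0,0.8,0]])

```text
clock: 8.73
eef_pos: [0.5259, 0.2337, 0.1372]
tool_rot: [-0.063, 0.998, -0.0, -0.001]
ft_force: [0.3, 0.4, -1.5]
grip_width: 0.0125
grasp_force: 58.9
```

>>> apply_moves(commands=[[0,0,0.6,0],[0,0,0.3,0],[0,0,0,0],[0,0,0,0],[0.2,0,0,0]])

```text
clock: 9.15
eef_pos: [0.5239, 0.234, 0.1223]
tool_rot: [-0.063, 0.998, 0.0, 0.001]
ft_force: [-0.2, 0.3, -0.2]
grip_width: 0.0124
grasp_force: 58.9
```

>>> apply_moves(commands=[[0.2,0,0,0],[0.2,0,0,0],[0.2,0,0,0],[0.2,0,0,0],[0.2,0,0,0]])

```text
clock: 9.57
eef_pos: [0.5025, 0.2311, 0.1216]
tool_rot: [-0.063, 0.998, 0.0, 0.0]
ft_force: [-0.5, 0.2, -0.8]
grip_width: 0.0123
grasp_force: 58.9
```

>>> apply_moves(commands=[[0.2,0,0,0],[0.2,0,0,0],[0.2,0,0,0],[0.2,0,0,0],[0,0,0,0]])

```text
clock: 9.98
eef_pos: [0.4879, 0.2294, 0.1224]
tool_rot: [-0.063, 0.998, 0.0, 0.002]
ft_force: [3.3, 0.7, 3.8]
grip_width: 0.0123
grasp_force: 58.7
```

```bash
python3 -c "
from h import *;go(.484,.2319,.1215)"
```

```text
t 9.98 p [0.4879 0.2294 0.1224] yangle 97.23 tilt 0.18 w 0.0123 F [3.3 0.7 3.8] go/20mm [0.177 0.148 0.043]
```

>>> apply_moves(commands=[[0.15,0,0,0],[0.15,0,0,0],[0,0,0,0],[-0.7,0,0,0],[-0.5,0,-1,0]])

```text
clock: 10.4
eef_pos: [0.5007, 0.2299, 0.137]
tool_rot: [-0.063, 0.998, -0.002, -0.006]
ft_force: [-0.0, -0.9, -1.3]
grip_width: 0.0118
grasp_force: 58.5
```

>>> apply_moves(commands=[[0,0,-1,0],[0,0,-1,0],[0,0,-1,0],[0,0,-0.3,0],[0,0,0,0]])

```text
clock: 10.82
eef_pos: [0.5047, 0.2316, 0.2082]
tool_rot: [-0.063, 0.998, 0.0, 0.0]
ft_force: [0.3, 0.9, -1.1]
grip_width: 0.0118
grasp_force: 58.5
```

>>> apply_moves(commands=[[0,0,0,0],[0,0,0,0],[0,0,0,0],[0,0,0,0],[0,0,0,0]])

```text
clock: 11.23
eef_pos: [0.5045, 0.2312, 0.2064]
tool_rot: [-0.063, 0.998, -0.0, -0.001]
ft_force: [-0.1, -0.2, 0.6]
grip_width: 0.0115
grasp_force: 58.5
```

```bash
cat > m.py <<'E'
from h import *
from workcell import bot
def meas(name):
    o=bot.get_obs();p=np.array(o['eef_pos']);M=Ro.from_quat(o['tool_rot']).as_matrix()
    im=bot.camera('side')['image'];cv2.imwrite(f'pics/{name}.png',im)
    g=cv2.cvtColor(im,cv2.COLOR_BGR2GRAY).astype(int)
    pts=[]
    a=proj('side',p-[0,0,.03])[0].astype(int);b=proj('side',p+[.04,0,-.085])[0].astype(int)
    for r in range(a[1],b[1]+12):
        c=np.arange(a[0]-8,b[0]+16);v=g[r,c];m=(v>68)&(v<94)
        k=c[m];pts.append((r,k.min() if len(k) else 0,k.max() if len(k) else 0,len(k)))
    good=[(r,(l+h)/2) for r,l,h,n in pts if n in(4,5) and h-l<6]
    print(pts)
    q=np.array(good);s=np.polyfit(q[:,0],q[:,1],1)
    P=[ray_plane('side',np.polyval(s,r),r,p,M[:,1]) for r in(q[0,0],q[-1,0])]
    L=[M.T@(x-p)*1000 for x in P]
    print('rows',q[0,0],q[-1,0],'tool-frame mm',[l.round(1) for l in L],'tilt',np.degrees(np.arctan2(-(L[1]-L[0])[0],(L[1]-L[0])[2])))
E
python3 -c "
from m import *
go(.5,.23);meas('side4')"
```

```text
t 11.23 p [0.5045 0.2312 0.2064] yangle 97.23 tilt 0.11 w 0.0115 F [-0.1 -0.2  0.6] go/20mm [ 0.23  -0.031  0.   ]
[(155, np.int64(235), np.int64(241), 3), (156, np.int64(238), np.int64(242), 5), (157, np.int64(239), np.int64(242), 4), (158, np.int64(239), np.int64(243), 5), (159, np.int64(240), np.int64(243), 4), (160, np.int64(240), np.int64(244), 5), (161, np.int64(241), np.int64(244), 4), (162, np.int64(241), np.int64(245), 5), (163, np.int64(242), np.int64(245), 4), (164, np.int64(242), np.int64(246), 5), (165, np.int64(243), np.int64(247), 5), (166, np.int64(243), np.int64(247), 5), (167, np.int64(244), np.int64(248), 5), (168, np.int64(245), np.int64(248), 4), (169, np.int64(245), np.int64(249), 5), (170, np.int64(246), np.int64(249), 4), (171, np.int64(246), np.int64(250), 5), (172, np.int64(247), np.int64(250), 4), (173, np.int64(247), np.int64(251), 5), (174, np.int64(248), np.int64(263), 7), (175, np.int64(248), np.int64(260), 10), (176, np.int64(252), np.int64(254), 3), (177, np.int64(244), np.int64(249), 6), (178, np.int64(239), np.int64(242), 4), (179, np.int64(233), np.int64(238), 6), (180, np.int64(228), np.int64(232), 5), (181, np.int64(223), np.int64(225), 3), (182, 0, 0, 0), (183, 0, 0, 0), (184, 0, 0, 0), (185, 0, 0, 0), (186, 0, 0, 0), (187, 0, 0, 0), (188, np.int64(256), np.int64(263), 6), (189, 0, 0, 0), (190, 0, 0, 0)]
rows 156.0 180.0 tool-frame mm [array([-30.6,  -0. ,  36.4]), array([-30.9,  -0. ,  86.2])] tilt 0.3924773665977624
```

```bash
python3 - <<'E'
from h import *
im=cv2.imread('pics/side4.png');g=cv2.cvtColor(im,cv2.COLOR_BGR2GRAY)
for r in list(range(146,158))+list(range(172,182)): print(r,g[r,226:258])
p=np.array([.5045,.2312,.2064]);a=np.radians(97.23);ny=np.array([np.cos(a),np.sin(a),0]);nx=np.array([ny[1],-ny[0],0])
for u,v in((240,156),(249,173),(251,177)):
    X=ray_plane('side',u,v,p,ny)-p;print(X@nx*1000,X[2]*1000)
E
```

```text
146 [ 19  42  86  94  87  37  22  18  19  19  19  21  25  69 117 123 124 124
 124 123 124 122 122 124 123 122 124 123 123 123 124 123]
147 [ 20  39  86  93  89  37  19  20  17  20  20  20  30  84 111 122 123 123
 124 123 124 125 123 125 124 124 124 123 124 124 125 125]
148 [ 16  41  85  94  88  37  18  19  18  19  22  17  33  91  96 120 125 123
 122 123 124 123 122 124 121 122 124 124 123 123 125 123]
149 [ 18  40  87  92  87  36  21  17  20  19  16  16  41 110 117 116 121 123
 123 123 123 124 121 123 123 123 123 125 124 124 124 125]
150 [ 22  40  84  93  87  39  21  20  22  29  31  36  64 114 119 100 118 123
 124 122 125 122 123 123 123 123 125 124 124 124 122 125]
151 [ 49  45  85  94  91  58  41  43  52  59  60  75  98 119 120 117 124 123
 124 125 125 123 123 121 122 126 124 124 123 123 122 125]
152 [105  73  85  92  95  89  78  87  89  91  90  96 114 121 121 115 123 125
 125 124 124 122 124 124 125 123 124 126 123 123 123 123]
153 [120 112  87  94  91  90  87 100 101  98 102 109 121 121 118  93 119 124
 124 122 125 122 124 123 122 124 125 124 125 124 122 125]
154 [123 122 118 116
[... 1249 characters left out ...]
15 112 111 110 111  98
  89  88  82  78  85  80  38  23  31  31  32  20  20  19]
178 [121 120 122 120 119 117 117 114 113 112 111 111 104  89  85  85  85  60
  38  29  29  31  31  31  21  17  20  20  11  18  21  20]
179 [119 113 113 113 112 110 104  91  87  82  80  86  89  44  33  30  31  24
  20  18  18  18  19  20  17  17  17  18  19  18  20  17]
180 [104  96  89  86  83  80  85  40  31  30  28  31  30  20  19  20  22  19
  18  20  19  17  16  19  19  18  19  17  20  20  21  17]
181 [65 52 34 30 29 28 32 23 19 17 17 20 21 19 17 20 19 17 18 19 18 20 21 14
 19 16 21 18 18 20 18 21]
22.31154618373872 -35.023183214284074
43.857410439221574 -74.2970382363127
48.80154651024491 -83.78317675772959
```

>>> apply_moves(commands=[[0,-0.3,-1,0],[0,-0.8,-1,0],[0.2,-1,-0.7,0],[0.2,-1,0,0],[0.2,-1,0,0]])

```text
clock: 11.7
eef_pos: [0.5039, 0.1481, 0.2625]
tool_rot: [-0.063, 0.998, 0.0, 0.001]
ft_force: [0.0, 0.5, -0.9]
grip_width: 0.0118
grasp_force: 58.5
```

>>> apply_moves(commands=[[0.4,-1,0,0],[0.4,-1,0,0],[0.4,-1,0,0],[0.4,-1,0,0],[0.4,-1,0,0]])

```text
clock: 12.12
eef_pos: [0.4758, 0.0433, 0.2612]
tool_rot: [-0.063, 0.998, -0.0, -0.0]
ft_force: [0.5, -0.6, -0.7]
grip_width: 0.012
grasp_force: 58.5
```

>>> apply_moves(commands=[[0.4,-1,0,0],[0.4,-1,0,0],[0.4,-1,0,0],[0.4,-1,0,0],[0.4,-1,0,0]])

```text
clock: 12.53
eef_pos: [0.4487, -0.0609, 0.2613]
tool_rot: [-0.063, 0.998, 0.0, 0.0]
ft_force: [-0.2, -0.7, -0.6]
grip_width: 0.0119
grasp_force: 58.5
```

```bash
python3 -c "
from h import *;go(.4412,-.1195,.26)"
```

```text
t 12.53 p [ 0.4487 -0.0609  0.2613] yangle 97.23 tilt 0.0 w 0.0119 F [-0.2 -0.7 -0.6] go/20mm [ 0.742 -2.859  0.064]
```

>>> apply_moves(commands=[[0,-0.9,0,0],[0,-0.9,0,0],[0,-0.7,0,0],[0.22,-0.36,0.5,0],[0,0,0.5,0]])

```text
clock: 12.95
eef_pos: [0.4521, -0.1189, 0.2415]
tool_rot: [-0.062, 0.998, -0.001, 0.001]
ft_force: [-0.1, -0.1, -0.8]
grip_width: 0.0122
grasp_force: 58.5
```

>>> apply_moves(commands=[[0,0,0.6,0],[0,0,0.5,0],[0,0,0.4,0],[0,0,0.2,0],[0,0,0,0]])

```text
clock: 13.37
eef_pos: [0.4514, -0.117, 0.2064]
tool_rot: [-0.063, 0.998, 0.0, -0.001]
ft_force: [0.1, -0.3, -0.8]
grip_width: 0.0117
grasp_force: 58.5
```

>>> apply_moves(commands=[[0,0,0,0],[0,0,0,0],[0,0,0,0],[0,0,0,0],[0,0,0,0]])

```text
clock: 13.78
eef_pos: [0.4523, -0.1173, 0.2077]
tool_rot: [-0.063, 0.998, -0.0, 0.0]
ft_force: [-1.8, 0.3, -0.6]
grip_width: 0.0122
grasp_force: 58.5
```

```bash
python3 - <<'E'
from h import *
go(.4513,-.1183,.2056)
from workcell import bot
p=np.array(bot.get_obs()['eef_pos'])
f=p+[.0476,.006,-.083]; print('foot pred',f)
S=[]
for n in K:
    im=bot.camera(n)['image'];cv2.imwrite(f'pics/{n}5.png',im)
    c=proj(n,f)[0];print(n,c,'mouth',proj(n,[.5187,-.1098,.088]))
    x,y=(c-(48,62)).astype(int);print(x,y)
    S.append(cv2.resize(im[y:y+130,x:x+100],(400,520),interpolation=3))
cv2.imwrite('pics/g5.png',np.hstack(S))
E
```

```text
t 13.78 p [ 0.4523 -0.1173  0.2077] yangle 97.23 tilt 0.05 w 0.0122 F [-1.8  0.3 -0.6] go/20mm [ 0.055 -0.045  0.105]
foot pred [ 0.49986886 -0.11126866  0.12470973]
side [336.19932084 251.21552421] mouth [[344.05129606 269.60760936]]
288 189
top [378.0459963  225.70014823] mouth [[372.99854692 217.08346056]]
330 163
```

View pics/g5.png

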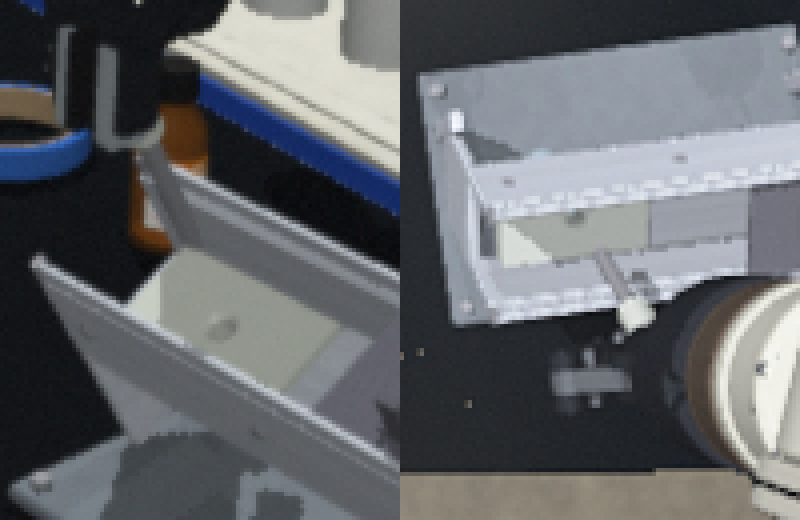

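```bash
python3 - <<'E'
from h import *
f=np.array([.49987,-.11127,.12471]);dz=np.array([-.48*.992,-.48*.125,.877])
for s in(0,.02,.04,.06,.088):
    X=f+s*dz;print(s,'top crop',((proj('top',X)[0]-(330,163))*4+2+[400,0]).round(0),'side crop',((proj('side',X)[0]-(288,189))*4+2).round(0))
g=cv2.cvtColor(cv2.imread('pics/top5.png'),cv2.COLOR_BGR2GRAY)
print('top rows');[print(r,g[r,374:396]) for r in range(222,248)]
print('mouth');[print(r,g[r,368:382]) for r in range(211,224)]
g=cv2.cvtColor(cv2.imread('pics/side5.png'),cv2.COLOR_BGR2GRAY)
print('side mouth');[print(r,g[r,334:354]) for r in range(262,278)]
print('side foot');[print(r,g[r,322:344]) for r in range(224,256,1)]
E
```

```text
0 top crop [594. 253.] side crop [195. 251.]
0.02 top crop [606. 271.] side crop [179. 215.]
0.04 top crop [617. 291.] side crop [162. 178.]
0.06 top crop [630. 311.] side crop [145. 139.]
0.088 top crop [648. 341.] side crop [120.  84.]
top rows
222 [168 168 168 168 169 169 169 168 169 168 170 167 169 168 168 170 170 163
 137 163 162 163]
223 [168 169 168 169 169 170 169 170 168 169 169 168 168 168 168 169 171 163
 138 160 159 158]
224 [167 168 168 167 168 167 165 164 170 169 168 169 169 169 167 163 165 152
 130 144 139 137]
225 [169 169 168 169 164 155 154 150 153 158 157 155 149 152 171 159 140 157
 147 147 144 143]
226 [163 162 157 153 142 146 156 136 132 159 156 153 147 150 180 172 151 182
 182 182 184 184]
227 [144 163 154 153 142 145 158 149 138 172 181 181 182 180 181 182 182 182
 185 184 184 184]
228 [151 180 181 182 172 138 152 157 144 148 177 183 183 184 184 185 183 183
 185 184 185 183]
229 [179 180 180 182 179 156 143 158 150 139 163 185 185 184 186 185 187 183
 183 182 182 181]
230 [181 182 183 183 186 173 133 152 157 147 147 170 182 178 158 158 157 164
 182 182 181 180
[... 6043 characters left out ...]
 59 59 62 64 70 89 93 87 78 78 82 84 85 90 94 95 94 97 95]
249 [32 34 48 53 59 58 65 65 78 92 92 84 84 83 83 84 87 92 92 94 92 94]
250 [ 26  29  34  37  40  45  54  53  59  88  96 100 102  94  91  86  86  93
  92  90  94  93]
251 [ 16  19  24  29  31  33  36  35  43  75 103 125 140 129 118 109 104  99
  95  96  94  94]
252 [ 15  11  17  16  18  21  24  29  56 112 128 142 148 146 144 142 134 117
 106  99  97  95]
253 [ 15  17  13  15  13  13  21  51 110 154 148 148 148 149 148 148 147 143
 135 118 106 102]
254 [ 15  13  14   8  12  17  48 112 155 153 148 147 149 150 148 148 148 149
 149 146 135 120]
255 [ 16   9  10  15  18  52 112 162 153 151 149 147 148 149 149 147 148 149
 149 151 148 145]
```

```bash
python3 - <<'E'
from h import *
f=np.array([.49987,-.11127,.12471])
m={'side':np.array([7.3,20.3]),'top':np.array([-6.6,-9.3])}
s=least_squares(lambda d:np.concatenate([proj(n,f+d)[0]-proj(n,f)[0]-m[n] for n in m]),[.02,0,-.037])
print(s.x,s.fun)
D=deckR(np.radians(7.25));print('in deck',D.T@s.x*1000, 'expected',D.T@(np.array([.5187,-.1098,.088])-f)*1000)
E
```

```text
[ 0.02022531  0.00383218 -0.04152994] [ 0.09644655 -0.01015861 -0.07824935  0.11285262]
in deck [ -2.9705501    1.24912952 -46.23959745] expected [ -2.01746047  -0.91807931 -41.22427542]
```

>>> apply_moves(commands=[[0.12,0.04,0.07,0],[-0.2,0,0.346,0],[-0.2,0,0.346,0],[-0.2,0,0.346,0],[-0.15,0,0.26,0]])

```text
clock: 14.3
eef_pos: [0.4646, -0.1147, 0.1786]
tool_rot: [-0.063, 0.998, 0.0, -0.001]
ft_force: [0.4, -0.3, -0.7]
grip_width: 0.0115
grasp_force: 58.5
```

>>> apply_moves(commands=[[0,0,0,0],[-0.05,0,0.087,0],[-0.05,0,0.087,0],[-0.05,0,0.087,0],[-0.05,0,0.087,0]])

```text
clock: 14.72
eef_pos: [0.4686, -0.1144, 0.1731]
tool_rot: [-0.063, 0.998, -0.0, 0.0]
ft_force: [-0.1, 0.2, -0.1]
grip_width: 0.0119
grasp_force: 58.5
```

```bash
python3 - <<'E'
from h import *
from workcell import bot
go(.45,-.117)
im=bot.camera('side')['image'];cv2.imwrite('pics/side6.png',im);cv2.imwrite('pics/top6.png',bot.camera('top')['image'])
E
```

```text
t 14.72 p [ 0.4686 -0.1144  0.1731] yangle 97.23 tilt 0.03 w 0.0119 F [-0.1  0.2 -0.1] go/20mm [ 0.94  -0.011 -0.   ]
```

>>> apply_moves(commands=[[-0.04,0,0.07,0],[-0.04,0,0.07,0],[-0.04,0,0.07,0],[-0.04,0,0.07,0],[0,0,0,0]])

```text
clock: 15.23
eef_pos: [0.4715, -0.1139, 0.1671]
tool_rot: [-0.063, 0.998, 0.0, -0.0]
ft_force: [-0.6, -0.8, -0.0]
grip_width: 0.0117
grasp_force: 58.5
```

>>> apply_moves(commands=[[-0.04,0,0.07,0],[-0.04,0,0.07,0],[-0.04,0,0.07,0],[-0.04,0,0.07,0],[0,0,0,0]])

```text
clock: 15.65
eef_pos: [0.4747, -0.1135, 0.1614]
tool_rot: [-0.063, 0.998, 0.0, -0.0]
ft_force: [0.2, -0.1, -0.1]
grip_width: 0.0118
grasp_force: 58.6
```

```bash
python3 - <<'E'
from h import *
from workcell import bot
go(.45,-.117)
im=bot.camera('side')['image'];cv2.imwrite('pics/side7.png',im);t=bot.camera('top')['image'];cv2.imwrite('pics/top7.png',t)
g=cv2.cvtColor(im,cv2.COLOR_BGR2GRAY)
[print(r,g[r,330:356]) for r in range(256,280,1)]
E
```

```text
t 15.65 p [ 0.4747 -0.1135  0.1614] yangle 97.23 tilt 0.03 w 0.0118 F [ 0.2 -0.1 -0.1] go/20mm [ 1.245e+00 -1.700e-02  1.000e-03]
256 [149 148 149 138  89  78  82  83  85  88 134 147 149 148 145 143 133 118
 105  98  95  93  92  92  91  91]
257 [148 146 149 142 113  83  82  84  85  85 111 143 146 147 146 146 148 141
 133 119 106  98  94  94  93  92]
258 [147 147 149 147 139  90  80  83  84  84  88 133 146 148 147 150 146 148
 147 143 133 118 106 101  94  94]
259 [149 147 147 148 143 114  81  79  83  85  82 106 143 146 147 148 148 146
 147 147 145 143 133 119 105  98]
260 [149 146 147 148 147 140  91  79  82  82  83  95 134 146 148 147 148 147
 148 147 147 147 147 143 132 118]
261 [147 147 149 146 148 144 108  81  80  83  85  88 110 141 147 148 149 147
 145 147 146 147 147 147 146 142]
262 [148 149 147 148 148 145 114  85  79  81  83  86 106 141 146 148 147 148
 145 148 146 147 146 146 148 147]
263 [147 146 147 147 147 149 142 104  79  81  84  84  91 133 145 147 147 149
 147 147 147 146 147 146 146 146]
264 [146 146 147 146 147 147 145 115  78  76  82  83  82 106 141 148 147 149
 146 
[... 993 characters left out ...]

 147 147 146 146 148 147 147 146]
274 [121 130 134 139 136 150 147 145 147 148 140 140 133 135 142 145 149 148
 147 145 148 147 146 149 146 147]
275 [ 99 106 123 129 140 161 143 146 143 146 146 149 147 146 150 147 149 149
 146 146 147 147 147 147 145 148]
276 [103  98  95 111 125 135 136 135 138 143 146 149 145 148 147 147 149 147
 149 147 146 146 148 150 147 148]
277 [113 106 102  99  99 114 125 134 136 146 152 155 150 146 146 147 147 146
 146 148 147 148 147 146 146 148]
278 [ 95 106 114 108 101  97 101 119 129 168 185 181 168 155 149 147 148 146
 147 147 148 149 146 146 147 147]
279 [ 95  94  98 107 113 106  97  98 107 134 163 182 195 181 164 153 148 146
 147 149 147 146 147 147 146 148]
```

>>> apply_moves(commands=[[-0.04,0,0.07,0],[-0.04,0,0.07,0],[-0.04,0,0.07,0],[-0.04,0,0.07,0],[0,0,0,0]])

```text
clock: 16.17
eef_pos: [0.4779, -0.1131, 0.1558]
tool_rot: [-0.063, 0.998, 0.0, -0.0]
ft_force: [0.0, -0.8, -0.2]
grip_width: 0.0122
grasp_force: 58.6
```

```bash
python3 - <<'E'
from h import *
from workcell import bot
go(.45,-.117)
im=bot.camera('side')['image'];cv2.imwrite('pics/side8.png',im);t=bot.camera('top')['image'];cv2.imwrite('pics/top8.png',t)
g=cv2.cvtColor(im,cv2.COLOR_BGR2GRAY)
[print(r,g[r,334:352]) for r in range(260,280,1)]
E
```

```text
t 16.17 p [ 0.4779 -0.1131  0.1558] yangle 97.23 tilt 0.02 w 0.0122 F [ 0.  -0.8 -0.2] go/20mm [ 1.408e+00 -1.800e-02  1.000e-03]
260 [148 139  91  79  82  84  83  90 132 146 147 146 148 148 148 146 146 148]
261 [147 144 107  81  81  84  85  83 111 142 147 149 147 147 146 147 147 145]
262 [145 144 114  85  78  81  84  84 106 141 146 145 147 147 145 147 147 146]
263 [148 146 141 107  78  82  84  84  91 133 147 146 147 145 146 146 148 145]
264 [146 148 145 113  79  77  83  85  84 107 140 148 148 147 148 147 147 146]
265 [147 148 145 140  88  78  80  83  82  90 134 145 147 149 148 147 148 148]
266 [146 148 146 143 112  80  78  83  81  83 108 141 146 147 148 146 147 147]
267 [147 147 149 147 139  87  77  81  83  83  86 129 140 144 147 149 147 147]
268 [148 147 149 147 144 115  81  80  84  83  84  98 128 140 145 146 146 147]
269 [146 148 147 148 148 143  93  80  82  83  83  84 116 132 144 147 147 146]
270 [147 145 149 147 146 147 115  83  80  84  83  79  95 128 144 146 145 146]
271 [146 147 147 148 147 145 129  85  79  83  83  85 101 134 147 148 147 146]
272 [145 148 148 148 146 141 126  94  77  80  88  95 121 143 146 149 147 147]
273 [143 147 147 148 148 142 130 106  86  95 108 124 142 145 148 148 149 146]
274 [137 151 146 147 147 146 141 135 124 134 142 144 146 147 146 147 147 147]
275 [139 161 145 145 145 146 147 147 145 146 147 147 147 146 146 145 146 147]
276 [128 136 136 137 138 144 144 146 148 146 147 146 147 148 148 148 146 147]
277 [100 112 126 135 136 135 139 148 149 149 147 147 148 146 144 146 146 146]
278 [101  99 100 119 125 133 141 154 162 156 148 146 146 147 147 146 148 146]
279 [112 104 100 101 106 122 129 146 190 181 162 153 149 147 146 146 149 148]
```

>>> apply_moves(commands=[[-0.06,0,0.104,0],[-0.06,0,0.104,0],[-0.06,0,0.104,0],[-0.06,0,0.104,0],[0,0,0,0]])

```text
clock: 16.68
eef_pos: [0.4827, -0.1125, 0.1473]
tool_rot: [-0.063, 0.998, 0.0, -0.0]
ft_force: [-0.8, -0.5, -0.2]
grip_width: 0.0117
grasp_force: 58.6
```

```bash
python3 -c "
from h import *;go(.45,-.117)"
```

```text
t 16.68 p [ 0.4827 -0.1125  0.1473] yangle 97.23 tilt 0.04 w 0.0117 F [-0.8 -0.5 -0.2] go/20mm [ 1.648e+00 -1.700e-02  1.000e-03]
```

No resistance; continue.

>>> apply_moves(commands=[[-0.06,0,0.104,0],[-0.06,0,0.104,0],[-0.06,0,0.104,0],[-0.06,0,0.104,0],[0,0,0,0]])

```text
clock: 17.1
eef_pos: [0.4874, -0.1119, 0.139]
tool_rot: [-0.063, 0.998, 0.0, -0.0]
ft_force: [-0.4, -1.2, -0.9]
grip_width: 0.0117
grasp_force: 58.6
```

>>> apply_moves(commands=[[-0.06,0,0.104,0],[-0.06,0,0.104,0],[-0.06,0,0.104,0],[0,0,0,0],[0,0,0,0]])

```text
clock: 17.52
eef_pos: [0.491, -0.1115, 0.133]
tool_rot: [-0.063, 0.998, 0.0, -0.0]
ft_force: [-1.0, -0.5, -0.8]
grip_width: 0.0118
grasp_force: 58.6
```

```bash
python3 - <<'E'
from h import *
from workcell import bot
go(.45,-.117)
im=bot.camera('side')['image'];cv2.imwrite('pics/side9.png',im)
g=cv2.cvtColor(im,cv2.COLOR_BGR2GRAY)
[print(r,g[r,316:354]) for r in range(238,280,2)]
E
```

```text
t 17.52 p [ 0.491  -0.1115  0.133 ] yangle 97.23 tilt 0.02 w 0.0118 F [-1.  -0.5 -0.8] go/20mm [ 2.067e+00 -1.600e-02  1.000e-03]
238 [19 21 19 22 48 88 93 73 41 23 18 17 12 17 19 23 21 23 22 19 17 22 20 16
 21 21 20 22 21 20 19 19 19 19 16 18 23 21]
240 [17 20 21 28 62 90 75 33 19 15 17 17 16 17 16 20 22 21 21 19 18 17 23 20
 18 21 20 21 23 22 22 20 17 19 23 25 44 50]
242 [ 19  16  15  30  74  92  74  29  20  18  16  17  18  19  30  36  24  23
  21  17  18  16  20  18  22  20  22  17  18  20  24  37  48  53  65  89
 113 145]
244 [ 21  18  17  29  72  91  68  30  17  20  16  19  17  25  75  94  91  81
  47  27  19  22  18  20  19  18  17  23  29  68  83 125 133 135 129 114
 103 100]
246 [ 17  21  21  36  89  93  57  24  15  15  14  20  19  34  91  97  97  92
  63  28  21  19  20  21  18  20  19  22  34  86  95  97 108 126 131 137
 134 136]
248 [ 21  20  20  35  90  93  47  18  17  17  18  17  15  33  88  97  97  94
  49  23  21  20  21  19  20  20  22  21  42  87  94  93  93  93  94  97
 106 126]
250 [16 18 23 43 89 93 45 21 15 16 16 17 20 42 89 95 98 93 49 22 21 20 19 19
 23 23 19 2
[... 1533 characters left out ...]
47 112  79  78  81  83  84  95 127 144 147 145 147
 146 146]
272 [ 94  91  92  95  96 115 111 101  97  97 109 126 129 133 132 136 141 144
 146 146 146 146 145 140 127  96  80  81  89  95 121 143 144 146 144 146
 147 146]
274 [ 94  93  93  92  91  94  95  95 105 115 108  98  98 100 118 126 133 134
 140 149 146 147 147 144 139 136 122 132 140 145 145 146 146 144 146 146
 145 145]
276 [ 91  93  93  95  96  95  92  92  91  93  94  96 114 111 102  98  96 109
 125 133 135 137 137 143 145 144 145 146 144 145 145 146 146 145 145 144
 146 145]
278 [ 96  93  93  92  93  92  95  93  94  94  92  93  92  92  95 105 114 107
  98  99 101 120 127 133 137 137 144 144 144 148 146 145 146 146 145 146
 146 146]
```

>>> apply_moves(commands=[[0,0,0,0],[0,0,0,0],[0,0,0,0],[0,0,0,0],[0,0,0,0]], claw=0.5)

```text
clock: 17.98
eef_pos: [0.4912, -0.1114, 0.1335]
tool_rot: [-0.063, 0.998, 0.0, 0.0]
ft_force: [0.6, -0.1, 0.1]
grip_width: 0.0421
grasp_force: 0.0
```

>>> apply_moves(commands=[[0,0,0,0],[0.1,0,-0.17,0],[0.2,0,-0.35,0],[0.4,0,-0.7,0],[0.5,0,-0.87,0]])

```text
clock: 18.4
eef_pos: [0.4663, -0.1143, 0.1751]
tool_rot: [-0.063, 0.998, 0.0, -0.001]
ft_force: [-0.2, -1.3, -0.5]
grip_width: 0.043
grasp_force: 0.0
```

>>> apply_moves(commands=[[0.5,0,-0.87,0],[0.5,0,-0.87,0],[0.5,0,-0.87,0],[0,0,0,0],[0,0,0,0]])

```text
clock: 18.82
eef_pos: [0.4379, -0.1186, 0.2288]
tool_rot: [-0.063, 0.998, -0.001, 0.002]
ft_force: [0.9, -0.5, -0.4]
grip_width: 0.0426
grasp_force: 0.0
```

```bash
python3 - <<'E'
from h import *
from workcell import bot
go(.45,-.117)
S=[]
for n,(x,y) in {'side':(290,195),'top':(330,163)}.items():
    im=bot.camera(n)['image'];cv2.imwrite(f'pics/{n}10.png',im);S.append(cv2.resize(im[y:y+120,x:x+100],(400,480),interpolation=3))
cv2.imwrite('pics/g10.png',np.hstack(S))
E
```

```text
t 18.82 p [ 0.4379 -0.1186  0.2288] yangle 97.2 tilt 0.21 w 0.0426 F [ 0.9 -0.5 -0.4] go/20mm [-0.612  0.003  0.002]
```

View pics/g10.png

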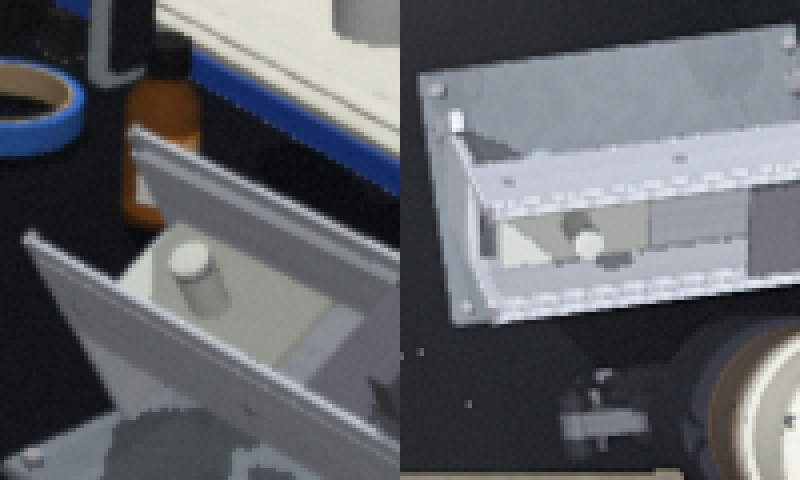

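```bash
python3 - <<'E'
from h import *
from workcell import bot
D=deckR(np.radians(7.25));m=ray_plane('side',343.2,270.5,np.array([0,0,.088]),np.array([0,0,1.]));print('mouth',m)
for h in(.028,.032,.036): print(h,[(proj(n,m+D[:,2]*h)[0]-o)*4+2+c for n,o,c in(('side',(290,195),(0,0)),('top',(330,163),(400,0)))])
# tab position: deck-origin estimates
p=np.load('deck.npy');o=np.array([p[0],p[1]-.003,.088])
for c in(.13,0): print('tab',c,o+D@[0,-c,.0575], o+D@[0,-c,.047])
g=cv2.imread('pics/side10.png');
import sys
top=cv2.cvtColor(cv2.imread('pics/top0.png'),cv2.COLOR_BGR2GRAY)
print([(proj('top',o+D@np.array([x,-.13+y,.0575]))[0]).round(1).tolist() for x in(-.022,.022) for y in(-.005,.005)])
[print(r,top[r,424:446]) for r in range(206,234,2)]
E
```

```text
mouth [ 0.51586924 -0.11132577  0.088     ]
0.028 [array([192.34080802, 257.64814095]), array([591.73138893, 248.95661717])]
0.032 [array([189.05042066, 250.85735233]), array([593.91763879, 252.70208217])]
0.036 [array([185.73895987, 244.02307183]), array([596.1225117, 256.479452 ])]
tab 0.13 [ 0.50527964 -0.24027999  0.13779646] [ 0.51048767 -0.23961744  0.12870319]
tab 0 [ 0.48887377 -0.11131934  0.13779646] [ 0.4940818  -0.1106568   0.12870319]
[[445.3, 231.6], [440.4, 232.3], [447.0, 212.7], [442.0, 213.3]]
206 [212 218 224 229 224 210 213 226 225 224 222 217 211 189 184 177 145 130
 113 110  92  79]
208 [179 145 130 111  97  85  95  88  77  80  88  94  98 107  99 114 118 114
 116 115 116 116]
210 [117 112 104 116 116 116 115 111 129 145 111 110 112 108 107 110 107 115
 116 117 114 115]
212 [115 116 117 116 116 115 116 118 112  93  93 114 118 111 113 112  98 113
 117 117 115 116]
214 [113 115 116 117 115 112 106 121 113  93  87  89  99 129 128 132 127 106
  92 118 116 114]
216 [115 117 114 115 115 112 107 124 113  88  88  89  98 124 118 118 113  90
  87  90 106 107]
218 [115 116 116 113 117 113 105 116 110  87  88  91  96 120 118 117 111  86
  87  90  90  92]
220 [116 115 116 115 116 112 104 116 106  88  90  90 106 120 117 120 117  84
  88  89  89  89]
222 [115 115 116 115 115 115 106 117 103  87  89  91 109 118 116 118 113  85
  88  90  91  90]
224 [117 115 117 118 116 116 111 116  99  89  87  95 120 117 117 116 109  87
  89  89  90  90]
226 [117 116 115 117 117 116 117 113  92  88  87  96 122 117 115 113 100  88
  88  89  89  88]
228 [116 117 116 117 116 113 103 100  96  87  86  93 124 118 116 111  95  92
  93  93  99 100]
230 [119 114 110 119 130 139 135 158 154 133  86  89 118 116 115 114 128 165
 162 155 158 189]
232 [226 231 237 230 217 218 226 212 220 214 193  92  98 104  96  71  55  59
  45  22   9  12]
```

>>> apply_moves(commands=[[-0.5,-1,0,0],[-0.5,-1,0,0],[-0.5,-1,0,0],[-0.5,-1,0,0],[-0.5,-1,0,0]], claw=1)

```text
clock: 19.33
eef_pos: [0.4999, -0.2117, 0.2256]
tool_rot: [-0.063, 0.998, 0.001, -0.001]
ft_force: [0.1, -0.8, 0.2]
grip_width: -0.0
grasp_force: 0.0
```

>>> apply_moves(commands=[[0,-1,0,0],[0,-1,0,0],[0,-0.5,0,0],[0,0,0,0],[0,0,0,0]])

```text
clock: 19.75
eef_pos: [0.5055, -0.2605, 0.2261]
tool_rot: [-0.063, 0.998, 0.001, -0.001]
ft_force: [0.1, 0.4, 0.6]
grip_width: 0.0001
grasp_force: 0.0
```

```bash
python3 -c "
from h import *;go(.511,-.261,.152)"
```

```text
t 19.75 p [ 0.5055 -0.2605  0.2261] yangle 97.19 tilt 0.14 w 0.0001 F [0.1 0.4 0.6] go/20mm [-0.274 -0.066  3.704]
```

>>> apply_moves(commands=[[-0.27,-0.3,0.5,0],[0,0,0.8,0],[0,0,0.8,0],[0,0,0.5,0],[0,0,0.2,0]])

```text
clock: 20.17
eef_pos: [0.5111, -0.2647, 0.1689]
tool_rot: [-0.064, 0.998, 0.001, -0.002]
ft_force: [0.8, 0.8, -0.1]
grip_width: 0.0001
grasp_force: 0.0
```

>>> apply_moves(commands=[[0,0,0.2,0],[0,0,0.2,0],[0,0,0.2,0],[0,0,0.2,0],[0,0,0,0]])

```text
clock: 20.58
eef_pos: [0.5118, -0.266, 0.1548]
tool_rot: [-0.063, 0.998, 0.0, -0.0]
ft_force: [0.1, -0.4, 0.1]
grip_width: -0.0001
grasp_force: 0.0
```

```bash
python3 - <<'E'
from h import *
from workcell import bot
go(.492,-.110,.152)
g=cv2.cvtColor(bot.camera('top')['image'],cv2.COLOR_BGR2GRAY)
[print(r,g[r,410:446]) for r in range(206,234,3)]
E
```

```text
t 20.58 p [ 0.5118 -0.266   0.1548] yangle 97.23 tilt 0.03 w -0.0001 F [ 0.1 -0.4  0.1] go/20mm [3.000e-03 7.862e+00 1.440e-01]
206 [213 198 202 217 224 227 224 199 207 203 204 215 197 202 211 219 224 230
 224 211 213 226 224 223 223 218 211 191 184 178 145 131 112 110  91  79]
209 [224 223 229 217 197 196 203 176 128 111 104  95  78  81  96  92  83  97
  97 103 115 112 109 127  97 111 108 104 109 133 116 115 115 115 115 115]
212 [159 160 161 160 161 162 157 134 117 115 116 116 116 115 116 115 116 114
 116 116 115 117 111  94  94 114 117 113 113 111  98 113 117 116 116 117]
215 [157 158 158 157 158 161 151 116 120 116 116 116 116 117 116 117 115 117
 116 112 106 123 112  89  89  88  97 121 117 117 114  95  92 110 106  82]
218 [159 158 159 159 160 162 150 100 114 115 115 116 115 115 114 115 116 115
 115 113 105 118 109  86  89  88  98 121 117 119 111  85  83  44  46  53]
221 [156 152 149 147 145 143 132 102 115 117 113 114 115 117 115 115 115 115
 116 113 106 118 106  88  88  90 109 119 118 118 115  85  86  76  92 109]
224 [186 186 187 186 186 190 174  95 115 116 114 116 117 115 117 116 115 116
 114 118 112 116  99  87  87  95 120 118 117 114 110  87  89  88  84 101]
227 [182 183 182 183 184 185 175 106 116 116 117 115 116 116 117 117 117 117
 117 117 119 116  99  89  87  93 122 116 115 112  96  89  90  84  54  42]
230 [205 212 204 190 195 205 165 109 115 114 116 115 114 114 118 114 112 120
 131 137 135 157 153 134  87  91 119 117 115 115 129 164 162 155 157 195]
233 [215 190 190 198 200 213 218 229 234 231 226 217 224 227 215 212 221 210
 189 183 175 129 110  74  59  26  20  14  14  15  17  17  19  19  19  19]
```

>>> apply_moves(commands=[[0,0,0.1,0],[0,0.3,0,0],[0,0.3,0,0],[0,0.4,0,0],[0,0.4,0,0]])

```text
clock: 21.05
eef_pos: [0.5085, -0.2381, 0.1535]
tool_rot: [-0.063, 0.998, -0.001, 0.0]
ft_force: [0.6, -2.4, -0.8]
grip_width: 0.0002
grasp_force: 1.2
```

>>> apply_moves(commands=[[0,0.4,0,0],[0,0.4,0,0],[0,0.4,0,0],[0,0.4,0,0],[0,0.4,0,0]])

```text
clock: 21.47
eef_pos: [0.5033, -0.1978, 0.1534]
tool_rot: [-0.063, 0.998, -0.0, 0.0]
ft_force: [0.3, -2.4, -0.1]
grip_width: 0.0002
grasp_force: 1.2
```

>>> apply_moves(commands=[[0,0.4,0,0],[0,0.4,0,0],[0,0.3,0,0],[0,0.2,0,0],[0,0,0,0]])

```text
clock: 21.88
eef_pos: [0.5, -0.1717, 0.1533]
tool_rot: [-0.064, 0.998, 0.0, -0.0]
ft_force: [0.4, -0.3, 0.1]
grip_width: 0.0001
grasp_force: 0.2
```

```bash
python3 - <<'E'
from h import *
from workcell import bot
go(.492,-.110,.152)
cv2.imwrite('pics/side11.png',bot.camera('side')['image'])
g=cv2.cvtColor(bot.camera('top')['image'],cv2.COLOR_BGR2GRAY)
[print(r,g[r,362:412]) for r in range(208,236,3)]
E
```

```text
t 21.88 p [ 0.5    -0.1717  0.1533] yangle 97.3 tilt 0.05 w 0.0001 F [ 0.4 -0.3  0.1] go/20mm [0.007 3.109 0.069]
208 [200 200 200 200 200 201 201 200 199 200 200 200 201 199 199 199 199 200
 201 200 200 199 201 201 201 199 195 197 201 214 219 217 222 212 197 200
 217 223 226 221 197 207 202 204 214 196 200 210 216 223]
211 [198 199 200 200 194 198 209 212 215 202 219 211 199 212 218 222 225 226
 215 201 199 196 193 197 199 210 220 223 226 222 206 207 224 227 220 221
 211 190 184 190 170 140 126 106 108  91  78  83  94  95]
214 [194 196 208 214 220 224 222 216 203 207 222 218 222 227 214 193 192 203
 194 151 113 109  86  80  82  94  94  84  98  97 103 114 108 101 109 111
 102 110 106 110 114 101 109 117 114 116 116 117 116 115]
217 [154 155 165 165 166 166 167 168 154 115 116 119 121 123 127 147 172 170
 161 117 114 117 116 117 115 117 117 115 116 114 116 112  99 115 100  89
 114 114 114 114 114  97 107 107 117 116 116 117 112  96]
220 [167 166 169 168 167 167 167 165 143 112 112 111 112 139 145 143 146 143
 162 120 113 116 116 115 117 114 115 115 115 116 116 115 102 118 104  91
  88
[... 393 characters left out ...]
72  88  88  75  76
  80  86 105 108 104  99 104 104  99  77  66  70  45  36]
229 [189 187 182 175 175 178 172 141 152 184 182 181 182 181 181 183 177 148
 138  98 116 117 114 116 116 115 117 117 115 102  91 110 127 132 128 111
 113 113 114 112 113 115 114 114 113 106  88  90  69  32]
232 [181 181 181 180 182 181 180 181 181 181 180 179 180 180 179 180 181 182
 174 125 115 116 118 117 116 116 116 116 118 113  87  76  90  94  82  66
  50  30  35  63  78  48  29  32  30  36  38  39  38  30]
235 [179 179 179 179 179 179 174 176 181 193 200 200 211 204 189 192 209 218
 211 144 110 115 116 113 114 120 120 110 114 126 117  40  62  52  58  61
  62  78  86  98 110 117 153 158 153 158 159 150 181 227]
```

>>> apply_moves(commands=[[0,0.2,0,0],[0,0.2,0,0],[0,0.2,0,0],[0,0.2,0,0],[0,0.1,0,0]])

```text
clock: 22.4
eef_pos: [0.4979, -0.1545, 0.1533]
tool_rot: [-0.063, 0.998, 0.0, 0.0]
ft_force: [-0.1, -2.4, -0.1]
grip_width: -0.0
grasp_force: 1.0
```

>>> apply_moves(commands=[[0,0.2,0,0],[0,0.2,0,0],[0,0.15,0,0],[0,0.1,0,0],[0,0,0,0]])

```text
clock: 22.82
eef_pos: [0.4962, -0.1414, 0.1533]
tool_rot: [-0.063, 0.998, 0.0, -0.0]
ft_force: [0.2, -1.5, 0.3]
grip_width: -0.0002
grasp_force: 0.5
```

```bash
python3 - <<'E'
from h import *
go(.492,-.110,.152)
E
```

```text
t 22.82 p [ 0.4962 -0.1414  0.1533] yangle 97.27 tilt 0.03 w -0.0002 F [ 0.2 -1.5  0.3] go/20mm [0.01  1.586 0.067]
```

Only sliding friction, so the cover is passing over the head. Inch to the stop.

>>> apply_moves(commands=[[0,0.08,0,0],[0,0.08,0,0],[0,0.08,0,0],[0,0.08,0,0],[0,0,0,0]])

```text
clock: 23.23
eef_pos: [0.4954, -0.1354, 0.1533]
tool_rot: [-0.063, 0.998, 0.0, -0.0]
ft_force: [0.6, -2.9, -0.0]
grip_width: 0.0001
grasp_force: 0.8
```

>>> apply_moves(commands=[[0,0.05,0,0],[0,0.05,0,0],[0,0.05,0,0],[0,0.05,0,0],[0,0,0,0]])

```text
clock: 23.65
eef_pos: [0.4949, -0.1315, 0.1533]
tool_rot: [-0.063, 0.998, 0.0, -0.0]
ft_force: [-0.1, -1.4, 0.8]
grip_width: -0.0002
grasp_force: 0.8
```

```bash
python3 - <<'E'
from h import *
from workcell import bot
go(.492,-.110,.152)
g=cv2.cvtColor(bot.camera('top')['image'],cv2.COLOR_BGR2GRAY)
[print(r,g[r,352:400]) for r in range(214,236,4)]
E
```

```text
t 23.65 p [ 0.4949 -0.1315  0.1533] yangle 97.24 tilt 0.01 w -0.0002 F [-0.1 -1.4  0.8] go/20mm [0.01  1.087 0.066]
214 [185 211 226 217 192 222 213 205 212 195 194 196 208 214 221 226 224 218
 204 208 225 221 220 221 205 183 179 185 174 134 111 107  87  79  84  93
  89  86  99 100 101  98  59  39  40  41  41  41]
218 [138 148 167 183 183 162 164 166 167 157  99 117 111  99 103 118 117 116
 117 117 117 116 118 125 127 113 119 113 111 107 103 119 104 116 115 117
 115 118 113  75  38  44  42  44  39  43  57  59]
222 [103 121 175 200 219 218 217 220 215 178 105 116 117 116 116 116 116 116
 116 117 115 116 115 118 114  93  86 102 140 131 122 107 100  88  87  91
 105  96  40  41  42  42  43  42  48  60  59  62]
226 [102 114 163 201 220 217 217 218 221 207 125 113 116 114 117 115 109  69
  69  60  62  51  44  35  38  82 131  98  34  39  38  47  52  51  49  44
  39  40  40  41  43  42  43  42  43  61  61  71]
230 [187 179 176 176 181 175 175 176 178 170 114 114 116 116 115 116 112  94
  90 104 118 129 111 109 115 113 113 114 113 113 113 104  83  85  89  43
  40  40  37  40  38  41  52  61  63  57  56  62]
234 [199 193 175 178 177 178 179 180 180 172 121 115 117 116 115 117 119 114
  97 109 123 125 108  98  91  92  91  90  88  62  60  63  58  51  47  40
  39  36  36  38  38  36  39  54  53  41  54  62]
```

>>> apply_moves(commands=[[0,0.05,0,0],[0,0.05,0,0],[0,0.05,0,0],[0,0.05,0,0],[0,0,0,0]])

```text
clock: 24.12
eef_pos: [0.4944, -0.1276, 0.1533]
tool_rot: [-0.063, 0.998, 0.0, -0.0]
ft_force: [0.5, -1.3, -0.5]
grip_width: 0.0001
grasp_force: 0.8
```

```bash
python3 -c "
from h import *
go(.492,-.110,.152)"
```

```text
t 24.12 p [ 0.4944 -0.1276  0.1533] yangle 97.24 tilt 0.01 w 0.0001 F [ 0.5 -1.3 -0.5] go/20mm [0.01  0.887 0.066]
```

>>> apply_moves(commands=[[0,0.05,0,0],[0,0.05,0,0],[0,0.05,0,0],[0,0,0,0],[0,0,0,0]])

```text
clock: 24.53
eef_pos: [0.4941, -0.1246, 0.1533]
tool_rot: [-0.063, 0.998, 0.0, -0.0]
ft_force: [-1.3, -1.2, -0.5]
grip_width: -0.0001
grasp_force: 0.8
```

```bash
python3 -c "
from h import *
go(.492,-.110,.152)
from workcell import bot
g=cv2.cvtColor(bot.camera('top')['image'],cv2.COLOR_BGR2GRAY)
[print(r,g[r,352:390]) for r in range(218,236,4)]"
```

```text
t 24.53 p [ 0.4941 -0.1246  0.1533] yangle 97.24 tilt 0.02 w -0.0001 F [-1.3 -1.2 -0.5] go/20mm [0.01  0.737 0.065]
218 [139 149 168 184 184 151  95  90  97  98 103 115 112 100 103 117 117 116
 114 111 130 119 111 107 112 112 111 104  94 108 117 118 116 116 115  90
  38  40]
222 [104 122 175 201 222 213 171 113 115 115 116 115 117 114 115 117 116 117
 114 104 117 113  87  95 123 123 128 136 128  79  93 109 116 103  50  40
  45  44]
226 [104 115 163 199 221 215 171 115 114 116 115 116 114  94  88  56  61  50
  54  32  37  79 127 103  41  36  39  45  50  49  50  45  40  39  41  39
  40  40]
230 [187 176 175 176 181 178 167 112 114 118 116 116 112  85  73  86 108 111
  96  89  98 102 101 107 114 115 114 111 103  66  68  42  40  40  41  40
  41  44]
234 [197 193 176 176 177 180 169 108 115 117 117 116 117 113  93 112 129 132
 122 108  99 100 100 101 104  94  91  90  74  68  61  43  39  37  39  38
  38  37]
```

>>> apply_moves(commands=[[0,0.05,0,0],[0,0.05,0,0],[0,0.05,0,0],[0,0,0,0],[0,0,0,0]])

```text
clock: 25.0
eef_pos: [0.4938, -0.1224, 0.1533]
tool_rot: [-0.063, 0.998, -0.001, 0.0]
ft_force: [0.9, -5.8, -1.2]
grip_width: -0.0001
grasp_force: 2.6
```

```bash
python3 -c "
from h import *
go(.492,-.110,.152)
from workcell import bot
g=cv2.cvtColor(bot.camera('top')['image'],cv2.COLOR_BGR2GRAY)
[print(r,g[r,350:364]) for r in range(218,236,4)]"
```

```text
t 25.0 p [ 0.4938 -0.1224  0.1533] yangle 97.2 tilt 0.08 w -0.0001 F [ 0.9 -5.8 -1.2] go/20mm [0.011 0.628 0.065]
218 [ 79 110 140 148 170 185 182 124  83  85  98  99 102 117]
222 [101  99 100 122 175 202 219 183 112 114 114 114 116 116]
226 [110  97 104 114 164 203 222 204 108 114 116 115 114 107]
230 [199 196 187 177 177 176 183 166 103 115 116 117 116 110]
234 [213 198 198 193 178 177 177 171 116 113 116 116 118 114]
```

>>> apply_moves(commands=[[0,0.05,0,0],[0,0.05,0,0],[0,0,0,0],[0,0,0,0],[0,0,0,0]])

```text
clock: 25.47
eef_pos: [0.4938, -0.122, 0.1534]
tool_rot: [-0.062, 0.998, -0.002, 0.0]
ft_force: [0.6, -9.4, -0.6]
grip_width: 0.0001
grasp_force: 4.6
```

>>> apply_moves(commands=[[0,-0.3,0,0],[0,-0.5,0,0],[0,-0.5,-0.5,0],[0,0,-1,0],[0,0,-1,0]])

```text
clock: 25.88
eef_pos: [0.496, -0.1456, 0.2029]
tool_rot: [-0.063, 0.998, 0.001, -0.001]
ft_force: [1.1, -0.1, 0.5]
grip_width: 0.0002
grasp_force: 0.0
```

>>> apply_moves(commands=[[0,0,-1,0],[0,0,-1,0],[0,0,0,0],[0,0,0,0],[0,0,0,0]])

```text
clock: 26.3
eef_pos: [0.4963, -0.1454, 0.2424]
tool_rot: [-0.063, 0.998, 0.001, -0.001]
ft_force: [-0.9, 0.3, -0.5]
grip_width: -0.0004
grasp_force: 0.0
```

```bash
python3 -c "
from h import *
go(.492,-.110,.152)
from workcell import bot
g=cv2.cvtColor(bot.camera('top')['image'],cv2.COLOR_BGR2GRAY)
[print(r,g[r,350:396]) for r in range(218,236,4)]"
```

```text
t 26.3 p [ 0.4963 -0.1454  0.2424] yangle 97.24 tilt 0.1 w -0.0004 F [-0.9  0.3 -0.5] go/20mm [-0.015  1.775  4.523]
218 [ 80 110 138 148 168 185 182 122  83  85  97 100 103 116 113  98 103 117
 116 115 115 116 126 107 108 111 114 116 109 109 113 106 116 116 115 117
 115 115 116 116 117 122 139 160 158 158]
222 [101  98 104 121 176 200 219 183 112 114 115 114 116 116 117 114 115 114
 117 114 116 121 113  94  96 116 120 123 127 131  86  88  93 108 118 117
 115 115 115 114 127 157 138 155 156 165]
226 [110  95 104 114 164 200 222 205 106 114 115 117 116 115 116 115 115 116
 116 116 116 120 113  95  92 105 120 118 117 116  86  88  88  88  89  88
  92 110 120 107  40  50  59  64  63  53]
230 [198 195 187 177 175 175 183 166 104 114 115 115 115 116 116 116 115 115
 116 117 118 122 113  94  90 103 117 115 118 115  86  90  89  90  90  89
  90  88  93 105  93  95 111 126 134 132]
234 [212 198 197 194 175 176 178 170 117 114 117 116 116 116 117 116 116 116
 116 116 116 120 112  93  89 104 119 116 117 114  85  88  90  89  90  89
  89  92 105 116 110  81  92 103 117 115]
```

```bash
python3 -c "
from workcell import bot
print(bot.job_done())"
```

```text
the job is handed in; nothing more can be done
None
```

The job is handed in: the plain swab rod sits home in the vial, the cover is shut against its stop, and the arm is clear of everything. The collared rod and the three bystanders were not touched. The judge returned no verdict.

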